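Balance check of two rotor arms on knife edges

ROBOT

A 7-joint arm with a two-finger parallel gripper is mounted at the origin on the work surface; the furniture and walls round the work are solid. World frame = base frame: x ahead of the robot, y to its left, z up, the work surface at z = 0. Lengths are in m, angles in rad, forces in N, time in s.
With the tool pointing down it reaches from about 0.4 to 0.85 m from the base axis. Payload 10.4 kg.
Tool frame: the origin (TCP) lies on the mounting face of the last link; the fingertips stand 182 mm ahead of it and the grasp point (between the pads) lies 164 mm ahead of it (robot.hold_point_z is the distance from the TCP to the grasp point, in m); z points along the fingers, y is the direction in which the jaws open and shut (so a half turn about z gives the same grasp; the last joint's range is limited). The gripper opens to 87 mm and grips with 3 to 60 N. Pads are 19 mm wide; open, the fingers measure 117 mm over their backs; the gripper's body (75 mm by 190 mm) begins 51 mm behind the grasp point.
Start: joints at [-1.313, 0.332, -0.065, 1.46, 0.022, 1.35, -0.088], TCP at [0.173, 0.601, 0.405] pointing down, gripper open.
Joint ranges: [-2.6, 2.6], [-0.5, 2.12], [-1.47, 1.34], [0.16, 2.42], [-1.27, 4.41], [0.06, 2.06], [-2.6, 2.6]. Speed limits (rad/s): [2.22, 2.22, 2.79, 2.79, 3.14, 3.14, 3.14].

INTERFACE

Orientations are given as a 3x3 rotation matrix whose columns are the frame's x, y, z axes.
In Python, from bench import robot gives the robot as it stands.
- The arm moves only by the tool carry_out, never from a script. Its argument "increments" is a list of rows, each a list of 5 numbers: the shift along the world's x, y, z scaled (see below), then the turn about the world's z scaled (see below), then the gripper command: -1 is fully open, 1 is shut, values between are in proportion. In form: [[tx, ty, tz, roll, jaw], ...]. A call has 1 to 20 rows; each row is the pose to reach, as a shift and turn from the pose measured when the call began; what a row does not reach only later rows make up. The controller multiplies each number of a shift by 25 cm and each number of a turn by 90 degrees. A row lasts 1/8 s, in which the tool goes at most 62.5 mm and 10.7 degrees, less where a joint would pass 70% of its speed; a pose out of reach is approached as far as the arm can. A call with a number of a shift or a turn outside -1 to 1 is refused whole. A call with a gripper value outside its range is refused whole. The fingers move at their own pace and stop on an object; "force" is the grip in N (left out, the last holds). Time passes only in rows, so rows that repeat a pose let the fingers close. It gives the time, the measured TCP pose, the force and the opening at its end, in the units of the state.
- robot.read_state(): the state, without advancing time (a new reading comes with each control period).
- robot.capture(name): name is "side" or "top"; returns the picture (420x560x3 uint8, red, green, blue); there is no depth.
- robot.get_calibration(name): a dict with "fx", "fy", "cx", "cy" (pixels), "world_from_camera" (4x4, takes a point from camera to world coordinates). Camera axes: x right, y down, z forward; pixel columns grow to the right and rows downward; lengths in m; the calibration is good to about 2 mm. A picture is of the moment at which its call begins. get_calibration takes no time and is no camera call.
- robot.close_job(): hands the job in, once; it reports no verdict.
The state is a dict: "time_s": time; "q": joint angles; "qd": joint speeds; "tau": joint torques, N m; "eef_pos": TCP position; "tool_rot": TCP orientation; "contact_force": force on the tool from outside, world axes, zero at the start; "moment": the same for the moment, N m; "grip_width": opening from 0.0 (shut) to 1.0 (fully open).
Only numpy, scipy, OpenCV 4.12 (cv2) and the standard library are available. Lean on these libraries where they do the work, as an engineer would, in place of code of your own. Each camera call takes 0.05 s, during which the arm holds its last target.

TASK

Take the two rotor arms from their sloping cradles and set one on each knife edge of the balancing stand, crosswise with the V notch on the edge, and let go of both to see which one tips. Leave the arm that stays level balanced on its edge, and then move the one that tipped to the reject tray, standing right way up on its feet inside it. Do not disturb the bottle, the objective case or the petri dish.

Things in the scene. Friction and masses are not known exactly. Their poses are not given: they have to be found in the camera images.
- rotor_1: metal rotor arm, 128 (x, length) x 24 x 46 mm (z), 150 g, lying on either cradle; the two look alike. Origin: underside, mid-length. Steel feet (24 mm wide, 18 high) at x = +-52 mm; bar z 11-18 mm. Mid-length the hub: block 24 (x) x 20 mm (y), z 23-46 mm, to be gripped across y, above a downward V notch. One arm is true, the other has its centre of mass 17 mm off middle along x
- rotor_2: metal rotor arm, 128 (x, length) x 24 x 46 mm (z), 150 g, lying on either cradle; the two look alike. Origin: underside, mid-length. Steel feet (24 mm wide, 18 high) at x = +-52 mm; bar z 11-18 mm. Mid-length the hub: block 24 (x) x 20 mm (y), z 23-46 mm, to be gripped across y, above a downward V notch. One arm is true, the other has its centre of mass 17 mm off middle along x
- rotor_1_notch (a point): apex of the V notch under this rotor arm's hub, mid-width, 22 mm above the arm's origin. The notch runs along the arm's y across the 20 mm hub; it is 70 degrees wide, about 14 mm at its mouth (10 mm above the origin); the bar and feet are on either side in x
- rotor_2_notch (a point): apex of the V notch under this rotor arm's hub, mid-width, 22 mm above the arm's origin. The notch runs along the arm's y across the 20 mm hub; it is 70 degrees wide, about 14 mm at its mouth (10 mm above the origin); the bar and feet are on either side in x
- stand: fixed balancing stand: grey base plate 190 (x) x 144 (y) x 8 mm on 14 mm feet, two steel knife edges. Origin: centre of the underside. An arm goes across an edge, its length along the stand's y. Level on the edge its origin is 39 mm above the table, feet 14 mm above rubber pads. A true arm let go level stays so; the other tips 0.2 rad onto a pad, its notch staying on the edge
- edge_near (a point): top of the knife edge at stand x = -55 mm, y = 0, 59.9 mm above the table, middle of its length; axes as the stand. The blade is 3 mm thick with a rounded top and runs 30 mm along x; its foot is 36 x 16 mm, up to 44 mm above the table. An arm let down within 4 mm along its length is led in by its notch
- edge_far (a point): top of the second knife edge, the same as edge_near, at stand x = +55 mm
- cradle_1: fixed grey cradle 75 (x) x 144 (y) mm, 52 high, for one rotor arm. Origin: centre of the underside. Its plate slopes 0.56 rad, low toward its -x (roughly the robot). The arm lies along the cradle's y, its z axis leaning 0.56 rad from vertical toward the cradle's -x, its origin about 34 mm above the table; 16 mm stops stand below the feet only, the plate by the hub is bare
- cradle_2: a second cradle, the same as cradle_1, holding the other rotor arm
- tray: fixed shallow steel reject tray, 90 (x) x 160 (y) mm outside, walls 4 mm thick, on 12 mm rubber feet: its floor is 16 mm and its rim 32 mm above the table. Origin: on the table under its centre, z up. Empty at the start
- flask (a point): centre of the foot of the big fixed conical glass flask beside the work, 196 mm wide 50 mm above the table, tapering to 60 mm at its top, 318 mm high; keep the gripper clear of it
- bottle: bystander: reagent bottle with screw cap, 59 mm wide, 108 mm high, origin at the centre of its underside
- case: bystander: black screw case of an objective, 53 x 35 x 35 mm, lying down, origin at the centre of its underside
- dish: bystander: petri dish with lid, 60 mm wide, 16 mm high, origin at the centre of its underside

How it is judged:
By the outcome, as a careful person would: the job done as asked, in the order asked, and still so for the second after the job is handed in, with the robot touching nothing.
It also fails if it takes over 64 s, if anything falls off the work surface, if the arm or the gripper's body presses on something with over 40 N, if the wrist force passes 120 N, or if a joint passes its speed limit or range.

## Working session

There is one attempt and no reset: what is moved stays moved. The work goes in short steps, Python scripts to look and compute and a tool call to move; the robot and the scene stay as the last step left them, time stands still between calls to the robot, and variables do not carry over. Pictures are saved under pics/ and viewed, and the job is handed in when it is done.

Besides the shell and the picture viewer there is one more tool, called after ">>>" as a command line: name --pt "numbers of a row" for each row, then --argument value for the rest. carry_out: Moves the arm, as the interface text tells. Shifts and turns lie within -1 to 1; 1 stands for 25 cm of shift or 90 degrees of turn. Its arguments: {"type":"object","properties":{"increments":{"type":"array"},"force":{"type":"number"}},"required":["increments"]}

```bash
mkdir -p pics; ls
python3 - <<'E'
from bench import robot
import cv2
for n in("side","top"):
    cv2.imwrite(f"pics/{n}0.png",robot.capture(n)[:,:,::-1]); c=robot.get_calibration(n); print(n,c)
s=robot.read_state(); print(s, robot.hold_point_z)
E
```

```text
pics
side {'fx': 387.70664020694693, 'fy': 387.70664020694693, 'cx': 276.31279777072695, 'cy': 206.20916650291352, 'world_from_camera': array([[ 0.89183435, -0.3429036 ,  0.29504003,  0.22125474],
       [-0.45223434, -0.66034342,  0.59952537, -0.41808446],
       [-0.01075166, -0.66810455, -0.74398973,  0.78581375],
       [ 0.        ,  0.        ,  0.        ,  1.        ]])}
top {'fx': 399.90652833363504, 'fy': 399.90652833363504, 'cx': 273.53425060715216, 'cy': 212.01571384429704, 'world_from_camera': array([[ 0.01305167, -0.9969729 ,  0.07664655,  0.43710666],
       [-0.99978391, -0.01177123,  0.01713388,  0.1399823 ],
       [-0.01617979, -0.07685361, -0.9969111 ,  1.13453349],
       [ 0.        ,  0.        ,  0.        ,  1.        ]])}
{'time_s': 0.1, 'q': array([-1.31258211,  0.33281109, -0.06469647,  1.46084947,  0.02161043,
        1.34990043, -0.08850924]), 'qd': array([ 5.05094884e-04, -2.33095923e-03, -2.86200297e-05, -1.11282403e-03,
        1.19884434e-03, -3.43809995e-04,  7.79755971e-04]), 'tau': array([ 5.84507761e-04, -6.24540067e+01,  2.40722846e-02, -3.90714705e+01,
       -6.14798558e-02,  3.66327306e-02,  9.04513627e-05]), 'eef_pos': array([0.17317692, 0.60041183, 0.40403559]), 'tool_rot': array([[-9.60832544e-01,  2.77129466e-01, -2.86275720e-04],
       [ 2.77129605e-01,  9.60831746e-01, -1.23994593e-03],
       [-6.85627534e-05, -1.27071588e-03, -9.99999190e-01]]), 'contact_force': array([-0.63963856,  0.05183967,  0.36337516]), 'moment': array([-0.03007446,  0.03638196, -0.03329302]), 'grip_width': 0.9997558527394382} 0.1635
```

View pics/side0.png

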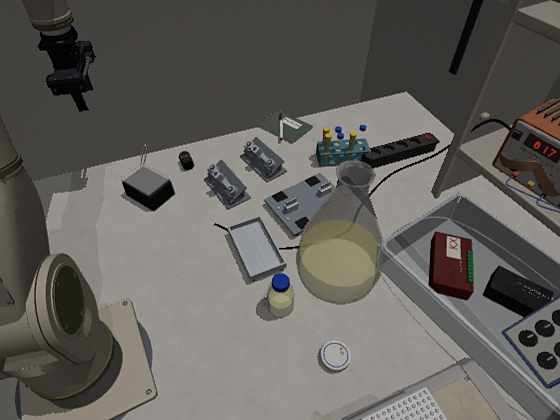

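View pics/top0.png

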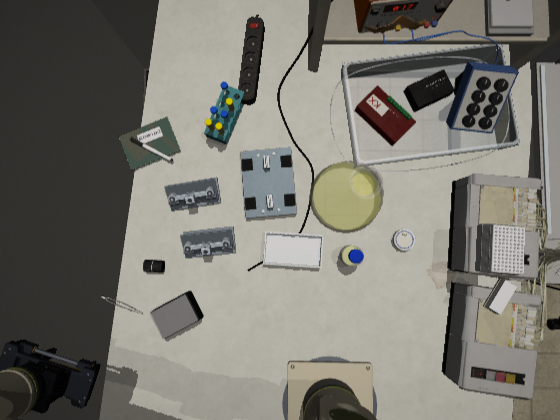

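Run:
```python
import cv2
t=cv2.imread("pics/top0.png"); s=cv2.imread("pics/side0.png")
cv2.imwrite("pics/t1.png",cv2.resize(t[140:280,155:355],None,fx=4,fy=4,interpolation=cv2.INTER_CUBIC))
cv2.imwrite("pics/s1.png",cv2.resize(s[125:285,195:395],None,fx=3.7,fy=3.7,interpolation=cv2.INTER_CUBIC))
```

```text
(no output)
```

View pics/t1.png

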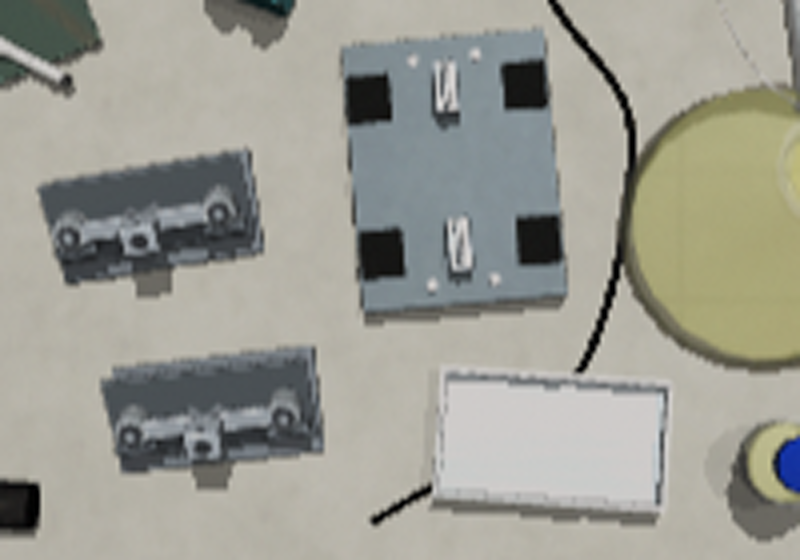

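View pics/s1.png

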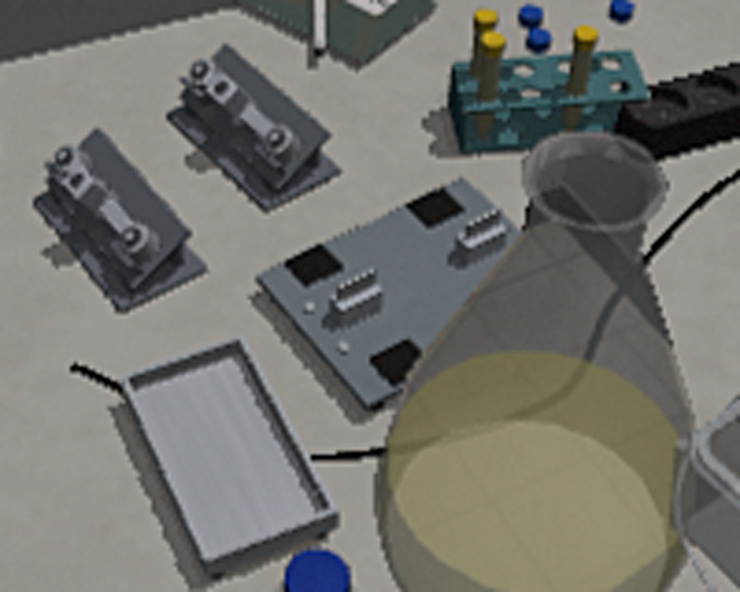

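```bash
cat > h.py <<'E'
import numpy as np, cv2
from bench import robot
def ray(n,u,v):
    c=robot.get_calibration(n);T=c["world_from_camera"]
    d=T[:3,:3]@np.array([(u-c["cx"])/c["fx"],(v-c["cy"])/c["fy"],1.]);return T[:3,3],d/np.linalg.norm(d)
def onz(n,u,v,z):
    o,d=ray(n,u,v);return o+d*(z-o[2])/d[2]
def tri(pt,ps):
    o1,d1=ray("top",*pt);o2,d2=ray("side",*ps)
    A=np.stack([d1,-d2],1);s=np.linalg.lstsq(A,o2-o1,rcond=None)[0]
    a=o1+d1*s[0];b=o2+d2*s[1];return (a+b)/2,np.linalg.norm(a-b)
def proj(n,p):
    c=robot.get_calibration(n);T=c["world_from_camera"];q=T[:3,:3].T@(np.asarray(p)-T[:3,3])
    return np.array([c["fx"]*q[0]/q[2]+c["cx"],c["fy"]*q[1]/q[2]+c["cy"]])
T=lambda u,v:(155+u/4-.375,140+v/4-.375)   # crop t1 -> image
S=lambda u,v:(195+u/3.7-.365,125+v/3.7-.365)
E
python3 - <<'E'
from h import *
np.set_printoptions(precision=4,suppress=True)
def rect(name,pts,z):
    P=np.array([onz("top",*T(*p),z)[:2] for p in pts]); c=P.mean(0)
    e=[np.linalg.norm(P[i]-P[(i+1)%4]) for i in range(4)]
    w=(P[1]-P[0]+P[2]-P[3])/2  # rightwards in image = -y
    l=(P[0]-P[3]+P[1]-P[2])/2
    print(name,c,"sides",np.array(e),"yaw from -y edge",np.degrees(np.arctan2(w[0],-w[1])),"yaw x",np.degrees(np.arctan2(l[1],l[0])))
rect("stand",[(343,47),(543,30),(567,300),(364,312)],.022)
rect("tray",[(441,370),(670,382),(660,508),(433,498)],.032)
for n,p in dict(near=(459,242),far=(446,86)).items(): print(n,onz("top",*T(*p),.0599))
ps={"c1":[(140,240),(222,88)],"c1L":[(68,237),(200,70)],"c1R":[(219,212),(276,138)],"c2":[(203,444),(75,184)],"c2L":[(131,435),(64,157)],"c2R":[(285,417),(133,235)],"near":[(459,242),(357,290)],"far":[(446,86),(482,228)]}
for k,(a,b) in ps.items(): print(k,*tri(T(*a),S(*b)))
for n,a,z in [("bottle",(355,257),.108),("flask",(347,196),.05),("dish",(403,240),.016),("case",(153,267),.03)]: print(n,onz("top",*a,z))
# contours
im=cv2.imread("pics/top0.png");hsv=cv2.cvtColor(im,cv2.COLOR_BGR2HSV)
for p in [(268,180),(293,250),(245,200)]: print(p,hsv[p[1],p[0]])
print(hsv[215,230])
E
```

```text
stand [0.6056 0.1753] sides [0.1418 0.1918 0.1418 0.1884] yaw from -y edge 4.768207085552872 yaw x 5.571177834989783
tray [0.4195 0.106 ] sides [0.1576 0.0863 0.1553 0.0877] yaw from -y edge -1.991366638963272 yaw x -3.5218781803011154
near [0.5518 0.1701 0.0599]
far [0.6585 0.1804 0.0599]
c1 [0.5495 0.3835 0.0723] 0.0002215326773215968
c1L [0.5537 0.4383 0.0492] 0.0006149953930584297
c1R [0.5717 0.335  0.0501] 1.6660851152966708e-05
c2 [0.4126 0.3389 0.0679] 0.002755133602859694
c2L [0.4191 0.3909 0.0495] 0.000542652254681873
c2R [0.4328 0.2861 0.053 ] 0.000830566931098694
near [0.5535 0.1704 0.046 ] 0.000333558314257319
far [0.6613 0.1807 0.048 ] 0.0008918287828114774
bottle [ 0.4037 -0.0512  0.108 ]
flask [ 0.5665 -0.0407  0.05  ]
dish [ 0.4494 -0.2012  0.016 ]
case [0.3662 0.4891 0.03  ]
(268, 180) [ 98  31 150]
(293, 250) [ 15   3 204]
(245, 200) [45 18 28]
[ 24  20 183]
```

>>> carry_out --pt "0.98 -1 -0.36 -0.739 -0.15" --pt "0.98 -1 -0.36 -0.739 -0.15" --pt "0.98 -1 -0.36 -0.739 -0.15" --pt "0.98 -1 -0.36 -0.739 -0.15" --pt "0.98 -1 -0.36 -0.739 -0.15" --pt "0.98 -1 -0.36 -0.739 -0.15" --pt "0.98 -1 -0.36 -0.739 -0.15" --pt "0.98 -1 -0.36 -0.739 -0.15" --pt "0.98 -1 -0.36 -0.739 -0.15" --pt "0.98 -1 -0.36 -0.739 -0.15"

```text
time_s: 1.35
eef_pos: [0.4175, 0.3513, 0.3142]
tool_rot: [[-0.131, 0.991, -0.001], [0.991, 0.131, 0.0], [0.0, -0.001, -1.0]]
contact_force: [0.9, 0.3, 0.6]
grip_width: 0.572
```

>>> carry_out --pt "0 -0.05 -0.1 0 -0.15" --pt "0 -0.05 -0.18 0 -0.15" --pt "0 -0.05 -0.18 0 -0.15" --pt "0 -0.05 -0.18 0 -0.15"

```text
time_s: 1.85
eef_pos: [0.4175, 0.3393, 0.2701]
tool_rot: [[-0.132, 0.991, -0.001], [0.991, 0.132, 0.001], [0.001, -0.0, -1.0]]
contact_force: [0.5, -0.9, 0.4]
grip_width: 0.577
```

```bash
cat > pic.py <<'E'
import sys
from h import *
k=sys.argv[1]
t=cv2.cvtColor(robot.capture("top"),cv2.COLOR_RGB2BGR);s=cv2.cvtColor(robot.capture("side"),cv2.COLOR_RGB2BGR)
a=cv2.resize(t[135:285,160:310],(600,600),interpolation=cv2.INTER_CUBIC);b=cv2.resize(s[125:285,195:355],(600,600),interpolation=cv2.INTER_CUBIC)
cv2.imwrite(f"pics/{k}_t.png",a);cv2.imwrite(f"pics/{k}_s.png",b)
E
python3 pic.py p1
```

```text
(no output)
```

View pics/p1_s.png

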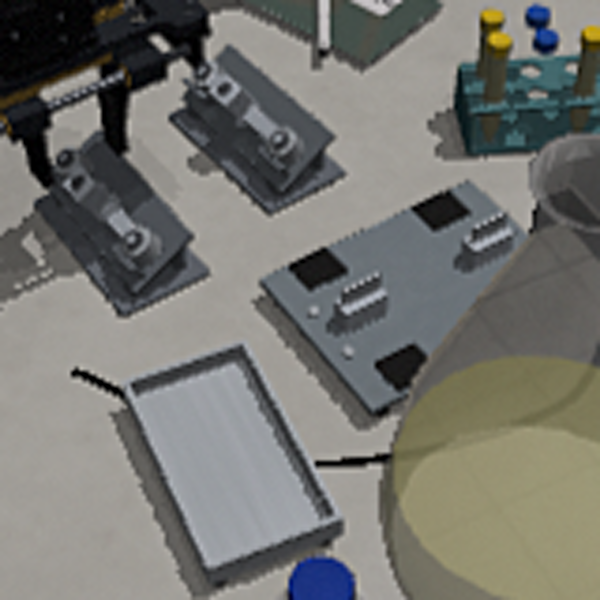

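>>> carry_out --pt "0.002 0 -0.08 0 -0.15" --pt "0.002 0 -0.13 0 -0.15" --pt "0.002 0 -0.15 0 -0.15" --pt "0.002 0 -0.15 0 -0.15" --force 20

```text
time_s: 2.45
eef_pos: [0.4182, 0.3393, 0.2328]
tool_rot: [[-0.132, 0.991, -0.0], [0.991, 0.132, 0.001], [0.001, -0.0, -1.0]]
contact_force: [-0.5, -0.6, -0.1]
grip_width: 0.578
```

>>> carry_out --pt "0 0 0 0 0.2" --pt "0 0 0 0 0.4" --pt "0 0 0 0 0.6" --pt "0 0 0 0 0.8" --force 20

```text
time_s: 2.95
eef_pos: [0.4196, 0.3394, 0.2342]
tool_rot: [[-0.131, 0.991, 0.003], [0.991, 0.131, 0.003], [0.003, 0.004, -1.0]]
contact_force: [4.0, 0.3, 4.8]
grip_width: 0.356
```

```bash
python3 pic.py p2
```

```text
(no output)
```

View pics/p2_s.png

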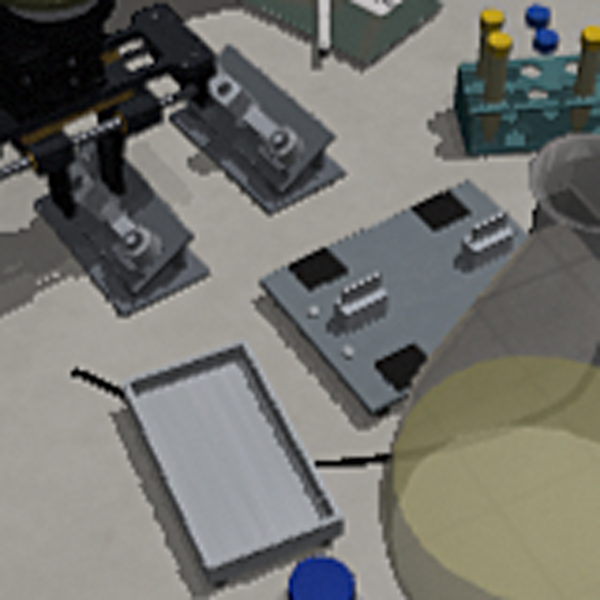

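>>> carry_out --pt "0 0 0 0 1" --pt "0 0 0 0 1" --pt "0 0 0 0 1" --force 30

```text
time_s: 3.42
eef_pos: [0.42, 0.3394, 0.2355]
tool_rot: [[-0.131, 0.991, 0.004], [0.991, 0.131, 0.004], [0.004, 0.005, -1.0]]
contact_force: [-2.8, -2.7, 11.0]
grip_width: 0.336
```

>>> carry_out --pt "0 0 0.02 0 1" --pt "0 0 0.05 0 1" --pt "0 0 0.1 0 1" --pt "0 0 0.15 0 1" --pt "0 0 0.15 0 1" --force 30

```text
time_s: 4.05
eef_pos: [0.4202, 0.3397, 0.2743]
tool_rot: [[-0.131, 0.991, 0.005], [0.991, 0.131, 0.006], [0.005, 0.006, -1.0]]
contact_force: [0.2, -0.5, -1.3]
grip_width: 0.287
```

```bash
python3 pic.py p3
```

```text
(no output)
```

View pics/p3_s.png

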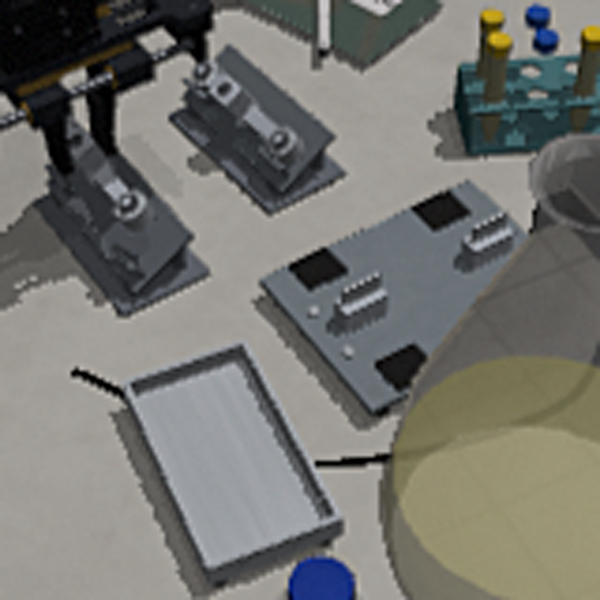

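>>> carry_out --pt "0 0 0.1 0 1" --pt "0 0 0.2 0 1" --pt "0 0 0.24 0 1" --pt "0 0 0.24 0 1" --force 60

```text
time_s: 4.65
eef_pos: [0.4199, 0.3394, 0.3328]
tool_rot: [[-0.131, 0.991, 0.004], [0.991, 0.131, 0.004], [0.004, 0.005, -1.0]]
contact_force: [-0.7, 0.5, -2.0]
grip_width: 0.273
```

```bash
python3 pic.py p4;python3 -c "
from h import *
s=robot.read_state();print(s['moment'],s['contact_force'])"
```

```text
[-0.10461369  0.03101924 -0.03286949] [-0.18199558  0.62603761 -1.22823963]
```

View pics/p4_s.png

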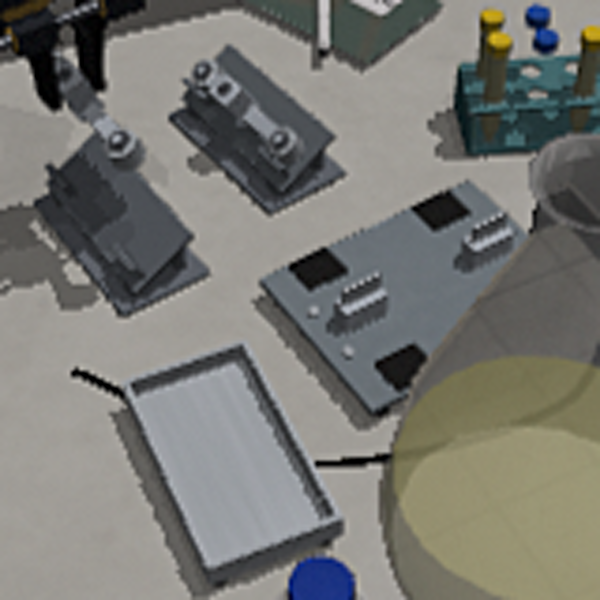

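>>> carry_out --pt "0 0 0.02 0 1" --pt "0 0 0 0 1" --pt "0 0 0.02 0 1" --pt "0 0 0 0 1" --force 60

```text
time_s: 5.25
eef_pos: [0.4198, 0.3394, 0.3323]
tool_rot: [[-0.131, 0.991, 0.004], [0.991, 0.131, 0.004], [0.004, 0.005, -1.0]]
contact_force: [-0.2, 0.0, -0.9]
grip_width: 0.267
```

Run:
```python
from h import *
print(robot.read_state()['grip_width'])
s=robot.capture("side");t=robot.capture("top")
cv2.imwrite("pics/p5_s.png",cv2.resize(s[115:175,195:255,::-1],(600,600),interpolation=cv2.INTER_CUBIC))
cv2.imwrite("pics/p5_t.png",cv2.resize(t[190:280,160:250,::-1],(600,600),interpolation=cv2.INTER_CUBIC))
```

```text
0.2666952507718967
```

View pics/p5_s.png

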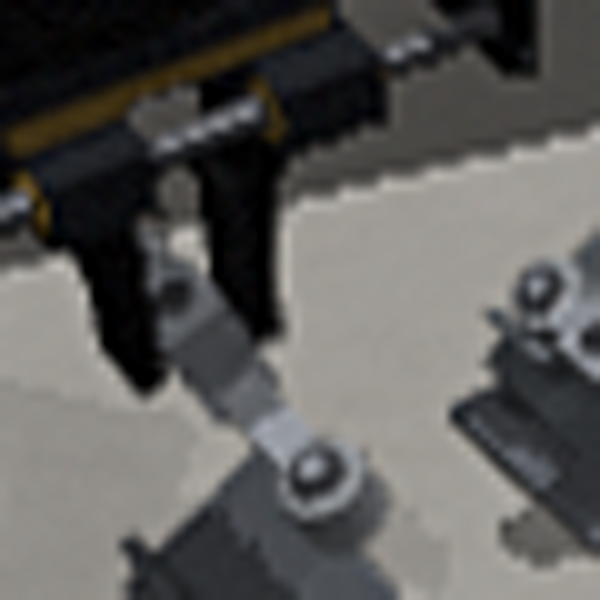

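View pics/p5_t.png

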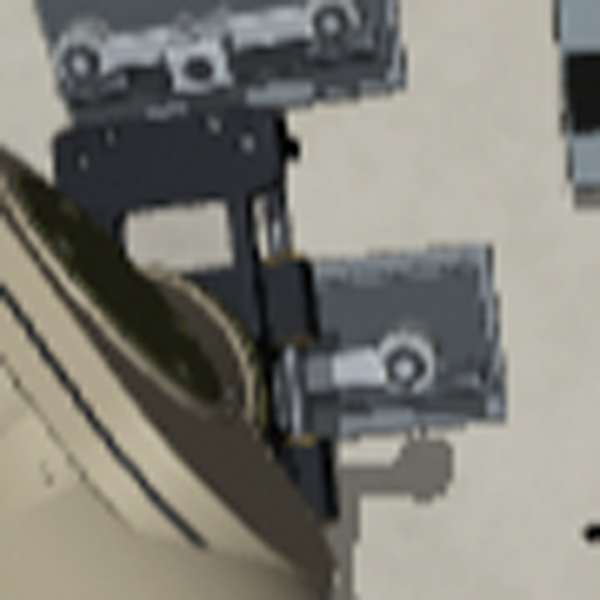

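Run:
```python
from h import *
p,e=tri((160+405/6.667-.4,190+365/6.667-.4),(195+31.6-.5,115+46.8-.5));s=robot.read_state()
print(p,e,s['eef_pos'],s['eef_pos'][2]-.1635)
d=p-s['eef_pos'];R=s['tool_rot'];print("in tool",R.T@d)
```

```text
[0.43160036 0.28704643 0.14731763] 0.00022879022152628677 [0.41948068 0.33914067 0.33125122] 0.16775121854818556
in tool [-0.0536391   0.00464791  0.1838301 ]
```

>>> carry_out --pt "0.12 -0.16 0 -0.01 1" --pt "0.26 -0.34 0 -0.023 1" --pt "0.4 -0.51 0 -0.023 1" --pt "0.5 -0.64 0 -0.023 1" --pt "0.524 -0.671 0 -0.023 1" --pt "0.524 -0.671 -0.1 -0.023 1" --pt "0.524 -0.671 -0.2 -0.023 1" --pt "0.524 -0.671 -0.2 -0.023 1" --pt "0.524 -0.671 -0.2 -0.023 1"

```text
time_s: 6.48
eef_pos: [0.5506, 0.172, 0.2822]
tool_rot: [[-0.096, 0.995, 0.003], [0.995, 0.096, 0.003], [0.003, 0.004, -1.0]]
contact_force: [0.5, 0.1, -0.5]
grip_width: 0.275
```

```bash
cat > pic2.py <<'E'
import sys
from h import *
k=sys.argv[1]
t=cv2.cvtColor(robot.capture("top"),cv2.COLOR_RGB2BGR);s=cv2.cvtColor(robot.capture("side"),cv2.COLOR_RGB2BGR)
cv2.imwrite(f"pics/{k}_t.png",cv2.resize(t[140:230,225:315],(600,600),interpolation=cv2.INTER_CUBIC))
cv2.imwrite(f"pics/{k}_s.png",cv2.resize(s[155:245,255:345],(600,600),interpolation=cv2.INTER_CUBIC))
E
python3 pic2.py p6
```

```text
(no output)
```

View pics/p6_s.png

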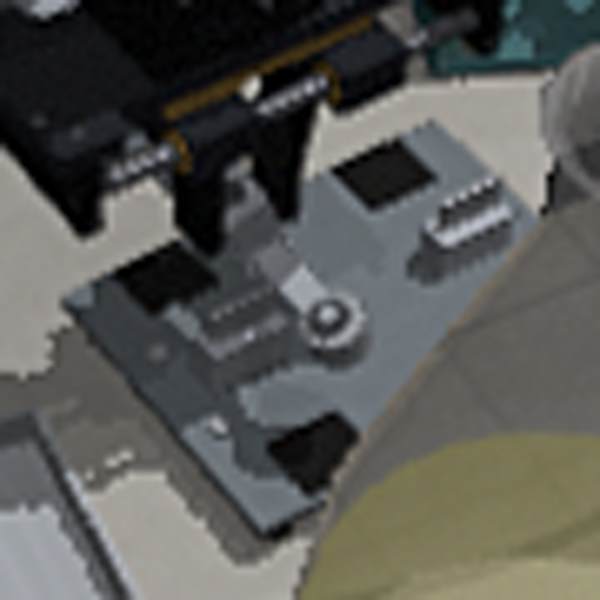

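View pics/p6_t.png

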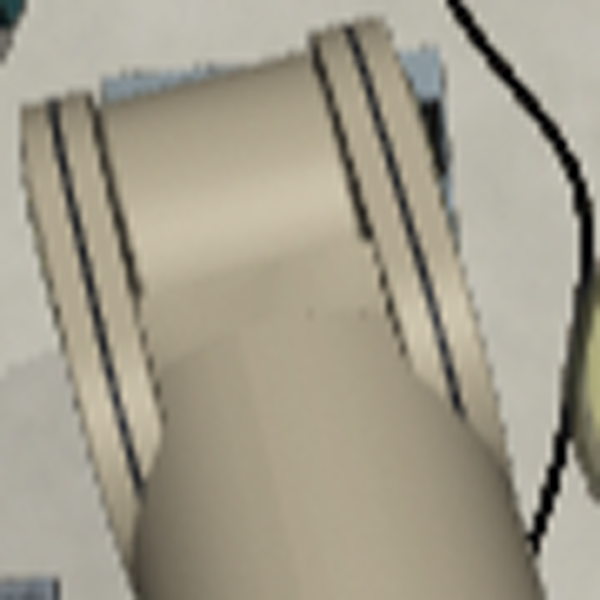

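Run:
```python
from h import *
s=robot.read_state();R=s['tool_rot'];p=s['eef_pos']
f=onz("side",255+325/6.667-.4,155+315/6.667-.4,p[2]-.1838);print(f,R.T@(f-p))
# near edge ridge in side view, where it should project
for e in [(.5506,.1701,.0599),(.6602,.1805,.0599),(.5506,.1701,.044)]: print(proj("side",e), (proj("side",e)-[255,155])*6.667)
```

```text
[0.55780623 0.1182388  0.09868022] [-0.05453127  0.0010593   0.18364528]
[290.22853341 199.8048707 ] [234.86863225 298.71407293]
[324.78182876 183.28823065] [465.23545237 188.59763376]
[290.13036432 203.99205192] [234.21413889 326.63001013]
```

>>> carry_out --pt "0 -0.002 -0.06 0 1" --pt "0 -0.002 -0.12 0 1" --pt "0 -0.002 -0.14 0 1" --pt "0 -0.002 -0.14 0 1"

```text
time_s: 7.08
eef_pos: [0.5511, 0.1708, 0.2473]
tool_rot: [[-0.095, 0.995, 0.005], [0.995, 0.095, 0.003], [0.002, 0.005, -1.0]]
contact_force: [1.0, -1.5, 2.9]
grip_width: 0.263
```

```bash
python3 pic2.py p7
```

```text
(no output)
```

View pics/p7_s.png

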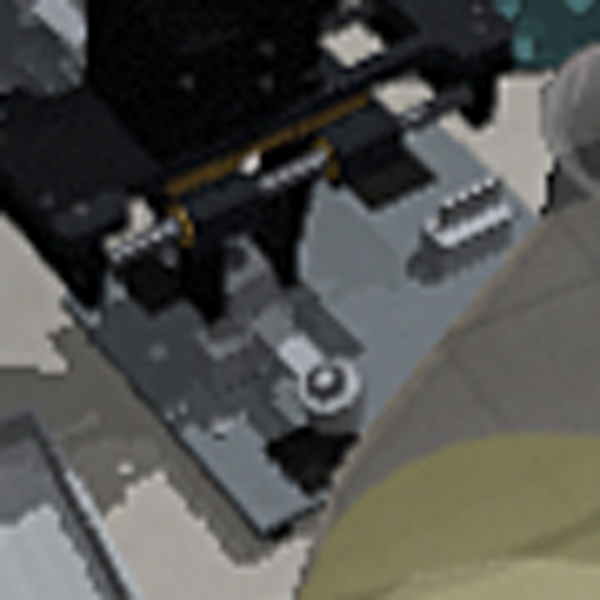

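```bash
python3 - <<'E'
from h import *
for c in [(241,311),(470,200)]:
    print(onz("side",255+c[0]/6.667-.4,155+c[1]/6.667-.4,.0599))
s=robot.read_state();R=s['tool_rot'];p=s['eef_pos']
f=onz("side",255+328/6.667-.4,155+383/6.667-.4,p[2]-.1838);print(f,R.T@(f-p),p,s['contact_force'],s['moment'])
E
python3 - <<'E'
import cv2
s=cv2.imread("pics/side0.png")
cv2.imwrite("pics/e0.png",cv2.resize(s[165:225,270:350],(800,600),interpolation=cv2.INTER_CUBIC))
E
```

```text
[0.54940114 0.16507892 0.0599    ]
[0.65834893 0.17591992 0.0599    ]
[0.559124   0.11539113 0.0635587 ] [-0.05641389  0.00180064  0.18367279] [0.55107823 0.17083738 0.2473587 ] [ 1.22868006 -3.23044553  1.82909377] [-0.58430884 -0.28798735  0.02452797]
```

View pics/e0.png

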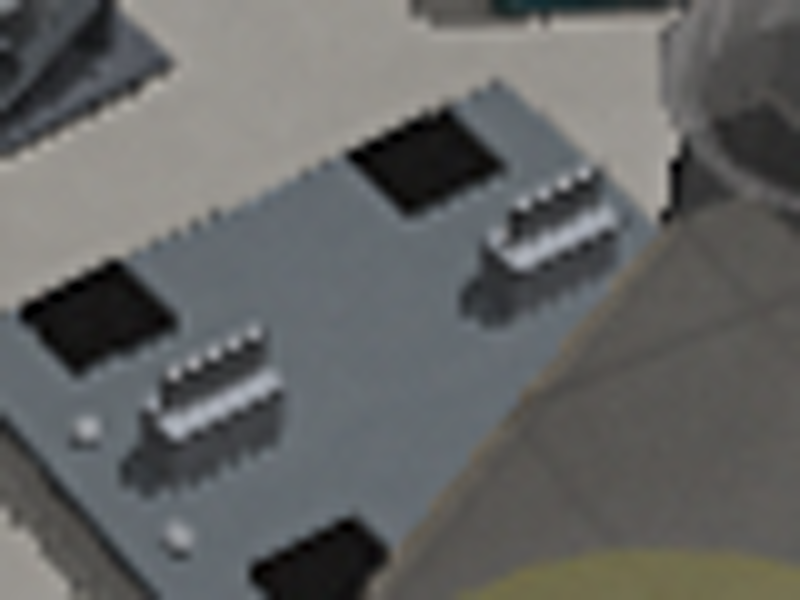

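>>> carry_out --pt "0.002 -0.004 0 0 1" --pt "0.002 -0.006 -0.004 0 1" --force 40

```text
time_s: 7.42
eef_pos: [0.5517, 0.1702, 0.2468]
tool_rot: [[-0.096, 0.995, 0.006], [0.995, 0.096, 0.005], [0.004, 0.006, -1.0]]
contact_force: [-0.5, 2.8, 8.1]
grip_width: 0.254
```

```bash
python3 -c "
from h import *
s=robot.read_state();print(s['eef_pos'],s['contact_force'],s['moment'],s['grip_width'])"
```

```text
[0.55172327 0.17019848 0.24678959] [-0.49836024  2.79426664  8.0889926 ] [ 0.55619435 -0.01807548 -0.00860404] 0.254088909922461
```

>>> carry_out --pt "0 0.001 -0.006 0 1" --pt "0 0.001 -0.012 0 1" --pt "0 0.001 -0.012 0 1" --force 30

```text
time_s: 7.8
eef_pos: [0.5518, 0.1702, 0.2454]
tool_rot: [[-0.095, 0.995, 0.005], [0.995, 0.095, 0.005], [0.005, 0.006, -1.0]]
contact_force: [-8.0, -3.5, 21.7]
grip_width: 0.225
```

```bash
python3 pic2.py p8; python3 -c "
from h import *
s=robot.read_state();print(s['eef_pos'],s['contact_force'],s['moment'],s['grip_width'])"
```

```text
[0.55177911 0.17027265 0.24534529] [-7.79917433 -2.33707359 21.44825326] [-0.93638238  1.92829111 -0.01833701] 0.22463499789370853
```

View pics/p8_s.png

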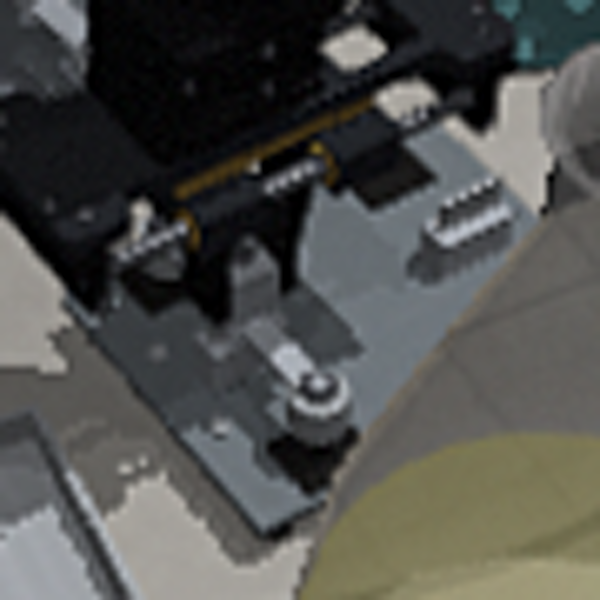

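>>> carry_out --pt "0 0 0.002 0 1" --pt "0 0 0.002 0 1" --force 15

```text
time_s: 8.15
eef_pos: [0.5516, 0.1702, 0.2458]
tool_rot: [[-0.096, 0.995, 0.005], [0.995, 0.095, 0.005], [0.005, 0.005, -1.0]]
contact_force: [-0.8, -0.1, 4.5]
grip_width: 0.23
```

>>> carry_out --pt "0 0 0 0 0.5" --pt "0 0 0 0 0.4" --pt "0 0 0 0 0.3" --pt "0 0 0 0 0.2"

```text
time_s: 8.65
eef_pos: [0.5516, 0.1702, 0.2456]
tool_rot: [[-0.096, 0.995, 0.005], [0.995, 0.096, 0.005], [0.005, 0.005, -1.0]]
contact_force: [0.3, -0.7, 0.2]
grip_width: 0.375
```

```bash
python3 pic2.py p9; python3 -c "
from h import *
s=robot.read_state();print(s['eef_pos'],s['contact_force'],s['moment'],s['grip_width'])"
```

```text
[0.55163957 0.17025896 0.24570965] [-0.32996079 -0.46446922  0.12469533] [-0.07429969  0.11368854  0.02922874] 0.39329763550562075
```

View pics/p9_s.png

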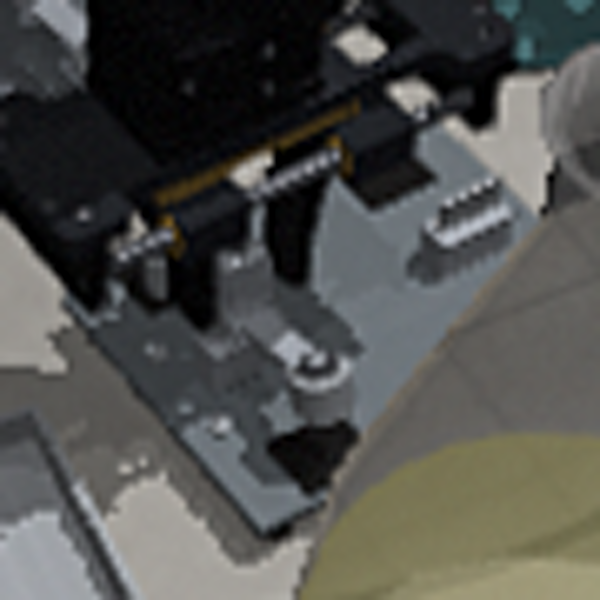

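>>> carry_out --pt "0 0 0.06 0 0.2" --pt "0 0 0.15 0 0.2" --pt "0 0 0.26 0 0.2" --pt "0.01 0.15 0.3 0.04 0" --pt "0.013 0.33 0.3 0.049 -0.15" --pt "0.013 0.53 0.3 0.049 -0.15" --pt "0.013 0.72 0.3 0.049 -0.15" --pt "0.013 0.84 0.3 0.049 -0.15" --pt "0.013 0.858 0.22 0.049 -0.15" --pt "0.013 0.858 0.13 0.049 -0.15" --pt "0.013 0.858 0.1 0.049 -0.15"

```text
time_s: 10.12
eef_pos: [0.5548, 0.3833, 0.2691]
tool_rot: [[-0.171, 0.985, 0.003], [0.985, 0.171, 0.003], [0.003, 0.003, -1.0]]
contact_force: [0.4, 0.8, 0.4]
grip_width: 0.574
```

```bash
cat > pic3.py <<'E'
import sys
from h import *
k=sys.argv[1]
t=cv2.cvtColor(robot.capture("top"),cv2.COLOR_RGB2BGR);s=cv2.cvtColor(robot.capture("side"),cv2.COLOR_RGB2BGR)
cv2.imwrite(f"pics/{k}_t.png",cv2.resize(t[140:230,160:310],(800,480),interpolation=cv2.INTER_CUBIC))
cv2.imwrite(f"pics/{k}_s.png",cv2.resize(s[125:245,225:345],(600,600),interpolation=cv2.INTER_CUBIC))
E
python3 pic3.py q1
```

View pics/q1_s.png

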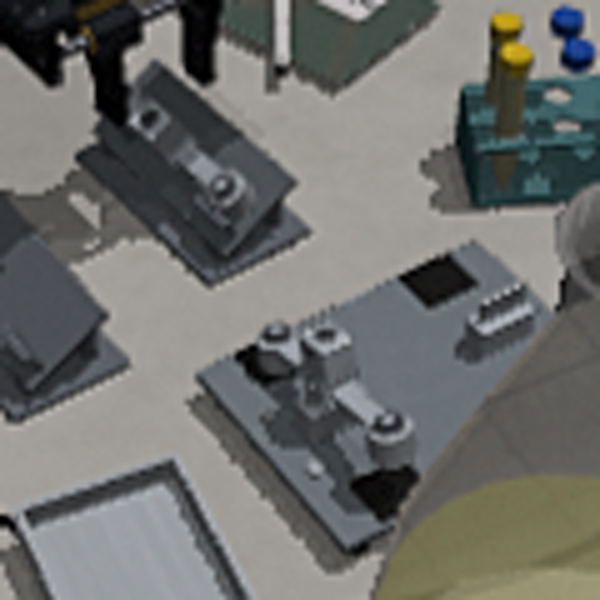

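View pics/q1_t.png

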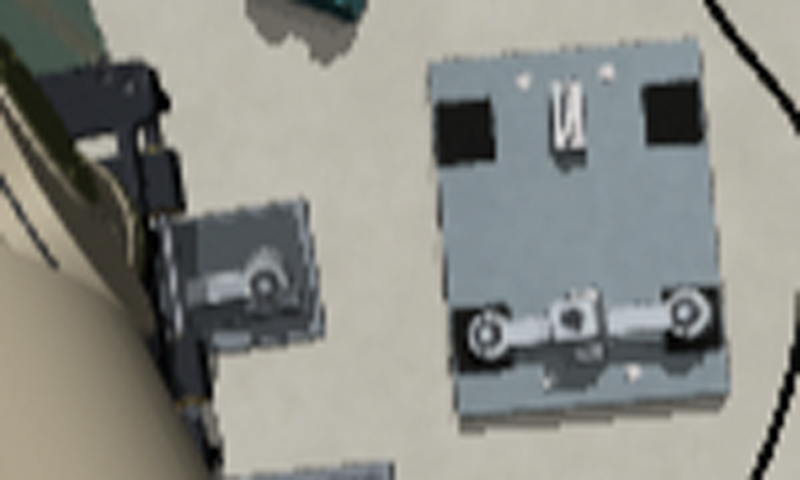

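>>> carry_out --pt "0 0.005 -0.08 0 -0.15" --pt "0 0.005 -0.13 0 -0.15" --pt "0 0.005 -0.15 0 -0.15" --pt "0 0.005 -0.15 0 -0.15" --force 30

```text
time_s: 10.72
eef_pos: [0.555, 0.3848, 0.2322]
tool_rot: [[-0.171, 0.985, 0.003], [0.985, 0.171, 0.004], [0.003, 0.004, -1.0]]
contact_force: [-0.4, 0.2, 0.3]
grip_width: 0.573
```

>>> carry_out --pt "0 0 0 0 0.2" --pt "0 0 0 0 0.4" --pt "0 0 0 0 0.7" --pt "0 0 0 0 1" --pt "0 0 0 0 1" --pt "0 0 0 0 1" --pt "0 0 0 0 1" --force 30

```text
time_s: 11.6
eef_pos: [0.5562, 0.385, 0.2341]
tool_rot: [[-0.17, 0.985, 0.007], [0.985, 0.17, 0.006], [0.005, 0.008, -1.0]]
contact_force: [3.6, -0.4, 6.3]
grip_width: 0.348
```

>>> carry_out --pt "0 0 0.02 0 1" --pt "0 0 0.05 0 1" --pt "0 0 0.1 0 1" --pt "0 0 0.16 0 1" --pt "0 0 0.24 0 1" --pt "0 0 0.32 0 1" --pt "0 0 0.36 0 1" --pt "0 0 0.36 0 1" --force 40

```text
time_s: 12.6
eef_pos: [0.5564, 0.385, 0.3251]
tool_rot: [[-0.17, 0.985, 0.008], [0.985, 0.17, 0.007], [0.005, 0.009, -1.0]]
contact_force: [0.8, 0.3, -1.0]
grip_width: 0.278
```

```bash
python3 pic3.py q2; python3 -c "
from h import *
s=robot.read_state();print(s['eef_pos'],s['contact_force'],s['moment'],s['grip_width'])"
```

```text
[0.55603757 0.38489371 0.32351802] [ 0.30586432  0.41231208 -0.83472998] [-0.09959495  0.04910055  0.00951371] 0.2754237611571836
```

View pics/q2_s.png

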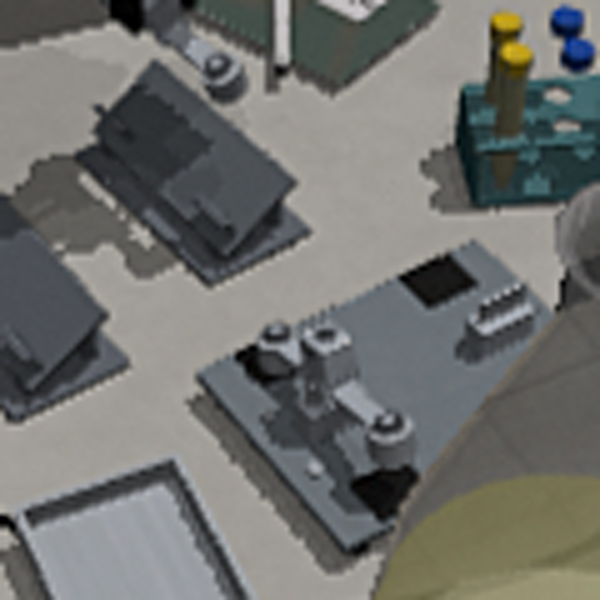

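View pics/q2_t.png

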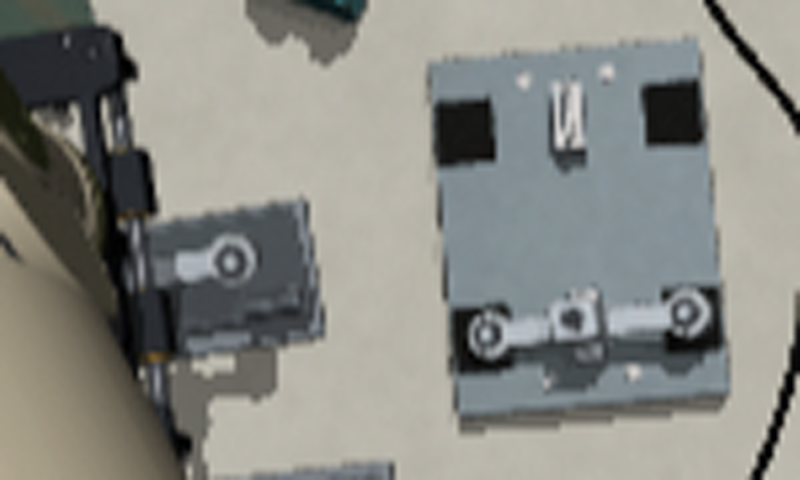

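Run:
```python
from h import *
g=lambda a,b:tri((160+a[0]/5.333-.4,140+a[1]/5.333-.4),(225+b[0]/5-.4,125+b[1]/5-.4))
s=robot.read_state()
p,e=g((232,259),(220,67));print(p,e,"in tool",s['tool_rot'].T@(p-s['eef_pos']),s['eef_pos'])
for a,b in [((489,334),(277,332)),((688,313),(389,425)),((576,318),(325,337))]: print(*g(a,b))
```

```text
[0.57246487 0.33598922 0.1342175 ] 0.00018514728089772685 in tool [-0.05176111  0.00650813  0.18914181] [0.55603757 0.38489371 0.32351802]
[0.54671251 0.21973593 0.04865061] 5.9909273957216015e-05
[0.55629816 0.11836983 0.07113685] 0.00036981432617230503
[0.55111542 0.17430186 0.08451859] 0.0008754364765759585
```

>>> carry_out --pt "0.09 -0.18 0 -0.03 1" --pt "0.19 -0.38 0 -0.048 1" --pt "0.29 -0.56 0 -0.048 1" --pt "0.38 -0.74 0 -0.048 1" --pt "0.42 -0.82 0 -0.048 1" --pt "0.42 -0.822 -0.1 -0.048 1" --pt "0.42 -0.822 -0.2 -0.048 1" --pt "0.42 -0.822 -0.2 -0.048 1" --pt "0.42 -0.822 -0.2 -0.048 1"

```text
time_s: 13.82
eef_pos: [0.6611, 0.18, 0.2743]
tool_rot: [[-0.096, 0.995, 0.007], [0.995, 0.096, 0.005], [0.004, 0.008, -1.0]]
contact_force: [0.7, -0.5, 0.1]
grip_width: 0.282
```

```bash
python3 pic2.py q3; python3 -c "
from h import *
s=robot.read_state();print(s['eef_pos'],s['contact_force'],s['moment'],s['grip_width'])"
```

```text
[0.6613339  0.17974746 0.27483962] [ 0.65932654 -0.72371674 -1.02982924] [-0.13812361  0.0714936   0.00860782] 0.27735875785622033
```

View pics/q3_s.png

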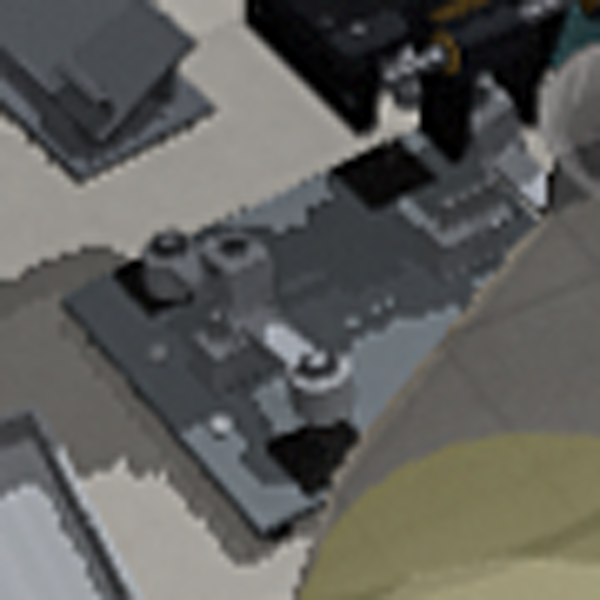

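Both clear. Lower gradually to the far edge.

>>> carry_out --pt "0 -0.002 -0.03 0 1" --pt "0 -0.002 -0.065 0 1" --pt "0 -0.002 -0.08 0 1" --pt "0 -0.002 -0.08 0 1"

```text
time_s: 14.42
eef_pos: [0.6612, 0.1792, 0.2542]
tool_rot: [[-0.096, 0.995, 0.008], [0.995, 0.096, 0.005], [0.004, 0.008, -1.0]]
contact_force: [0.0, 0.0, -0.9]
grip_width: 0.278
```

>>> carry_out --pt "0 0 -0.01 0 1" --pt "0 0 -0.012 0 1" --force 30

```text
time_s: 14.68
eef_pos: [0.6612, 0.1793, 0.2512]
tool_rot: [[-0.096, 0.995, 0.007], [0.995, 0.096, 0.005], [0.004, 0.008, -1.0]]
contact_force: [0.3, 1.3, -1.3]
grip_width: 0.278
```

>>> carry_out --pt "0 0 -0.01 0 1" --pt "0 0 -0.012 0 1" --force 30

```text
time_s: 14.92
eef_pos: [0.6614, 0.1799, 0.2489]
tool_rot: [[-0.096, 0.995, 0.009], [0.995, 0.096, 0.006], [0.006, 0.009, -1.0]]
contact_force: [-0.6, 2.0, 7.1]
grip_width: 0.279
```

>>> carry_out --pt "0 0.001 -0.006 0 1" --pt "0 0.001 -0.008 0 1" --pt "0 0.001 -0.008 0 1" --force 30

```text
time_s: 15.3
eef_pos: [0.6618, 0.1801, 0.248]
tool_rot: [[-0.096, 0.995, 0.011], [0.995, 0.096, 0.007], [0.006, 0.011, -1.0]]
contact_force: [-0.4, 0.4, 6.5]
grip_width: 0.268
```

```bash
python3 -c "
from h import *
s=robot.read_state();print(s['eef_pos'],s['contact_force'],s['moment'],s['grip_width'])"
```

```text
[0.6618379 0.1800669 0.248005 ] [-0.43797294  0.38644945  6.54736358] [ 0.03780696  0.15076378 -0.00037832] 0.2683329864921081
```

Seated laterally, straightening; press on a little.

>>> carry_out --pt "-0.002 0 -0.008 0 1" --pt "-0.002 0 -0.014 0 1" --pt "-0.002 0 -0.014 0 1" --force 30

```text
time_s: 15.68
eef_pos: [0.6617, 0.1798, 0.2451]
tool_rot: [[-0.096, 0.995, 0.012], [0.995, 0.096, 0.007], [0.006, 0.012, -1.0]]
contact_force: [1.0, 0.1, 5.4]
grip_width: 0.226
```

```bash
python3 pic2.py q4; python3 -c "
from h import *
s=robot.read_state();print(s['eef_pos'],s['contact_force'],s['moment'],s['grip_width'])"
```

```text
[0.66165968 0.17980013 0.24513466] [ 0.42661794 -0.52978886  6.08120946] [-0.09071643  0.01991652  0.01146556] 0.23252120779365254
```

View pics/q4_s.png

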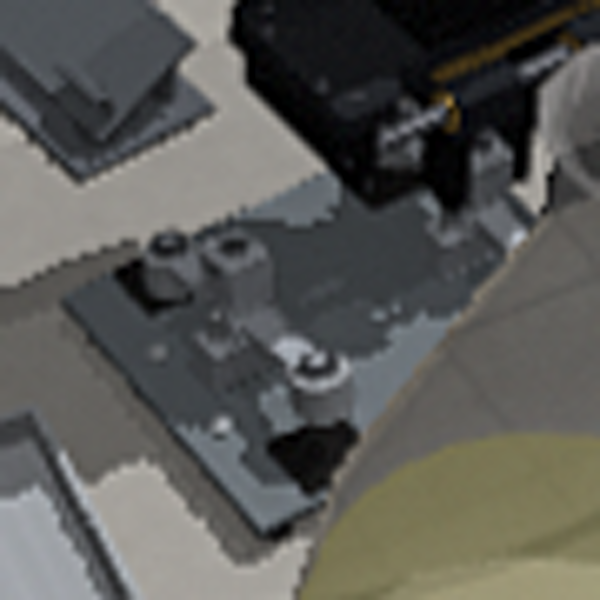

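>>> carry_out --pt "0 0 0 0 1" --pt "0 0 0 0 1" --force 8

```text
time_s: 16.02
eef_pos: [0.6616, 0.1798, 0.2452]
tool_rot: [[-0.096, 0.995, 0.012], [0.995, 0.096, 0.007], [0.006, 0.012, -1.0]]
contact_force: [-0.9, 0.7, 4.4]
grip_width: 0.232
```

>>> carry_out --pt "0 0 0 0 0.5" --pt "0 0 0 0 0.45" --pt "0 0 0 0 0.4" --pt "0 0 0 0 0.3" --pt "0 0 0 0 0.2" --pt "0 0 0 0 0.2" --pt "0 0 0 0 0.2"

```text
time_s: 16.9
eef_pos: [0.6616, 0.1798, 0.2452]
tool_rot: [[-0.096, 0.995, 0.012], [0.995, 0.096, 0.007], [0.006, 0.012, -1.0]]
contact_force: [-0.6, 0.3, 0.1]
grip_width: 0.395
```

```bash
python3 pic2.py q5; python3 -c "
from h import *
s=robot.read_state();print(s['eef_pos'],s['contact_force'],s['moment'],s['grip_width'])"
```

```text
[0.66162986 0.17979574 0.24517611] [0.54208183 0.33890497 0.0320311 ] [-0.11188372  0.06016818 -0.0224156 ] 0.400345580302866
```

View pics/q5_s.png

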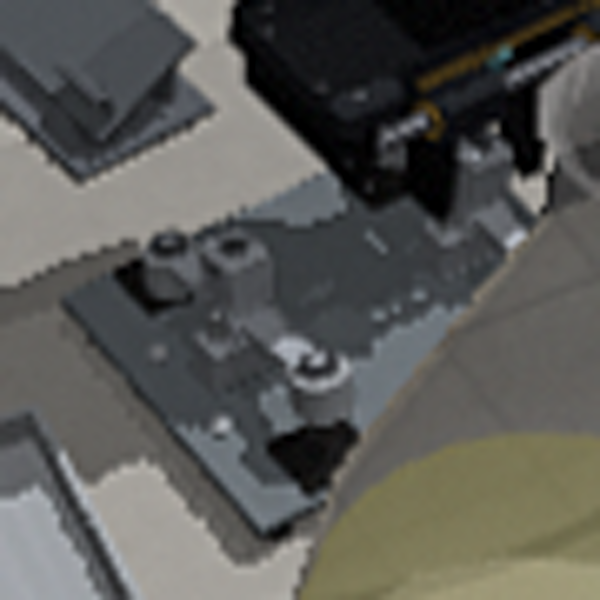

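>>> carry_out --pt "0 0 0.04 0 0.2" --pt "0 0 0.12 0 0.2" --pt "0 0 0.24 0 0.2" --pt "0 0 0.34 0 0.2" --pt "-0.15 0.3 0.36 0 0.2" --pt "-0.3 0.5 0.36 0 0.2" --pt "-0.4 0.65 0.36 0 0.2" --pt "-0.4 0.65 0.36 0 0.2"

```text
time_s: 18.0
eef_pos: [0.5581, 0.3481, 0.3368]
tool_rot: [[-0.105, 0.994, 0.011], [0.994, 0.105, 0.01], [0.009, 0.012, -1.0]]
contact_force: [-0.0, -0.9, -0.6]
grip_width: 0.402
```

```bash
python3 pic2.py q6
```

```text
(no output)
```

View pics/q6_s.png

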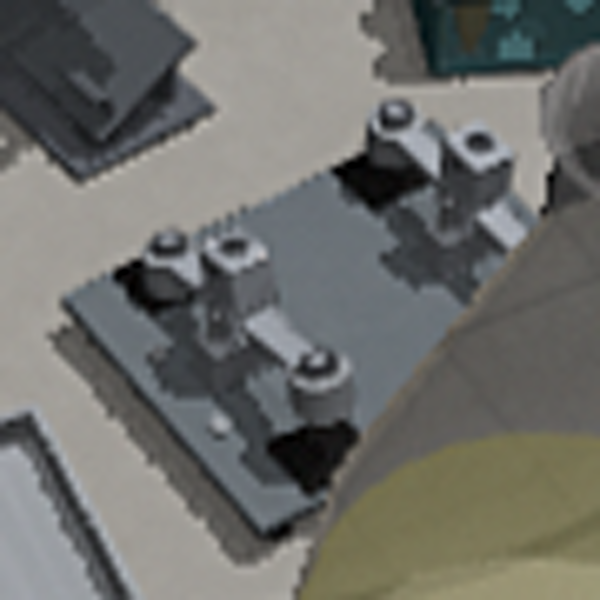

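View pics/q6_t.png

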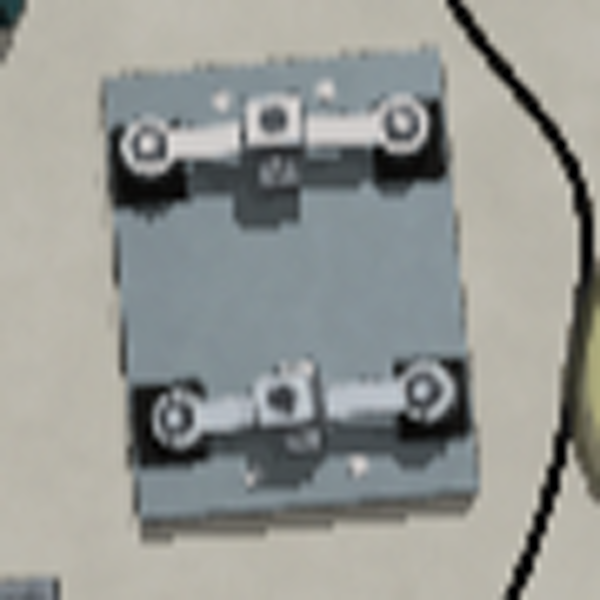

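Run:
```python
from h import *
g=lambda a,b:tri((225+a[0]/6.667-.4,140+a[1]/6.667-.4),(255+b[0]/6.667-.4,155+b[1]/6.667-.4))
for n,a,b in [("farL",(150,146),(395,113)),("farhub",(274,120),(480,143)),("nearL",(178,417),(170,243)),("nearR",(427,393),(319,362)),("nearhub",(285,401),(238,248))]: print(n,*g(a,b))
```

```text
farL [0.65684415 0.23212587 0.06106754] 0.0003262616688053069
farhub [0.663078   0.18064831 0.08490537] 0.0005823094425759313
nearL [0.54698742 0.21974134 0.04832942] 9.698414701590427e-05
nearR [0.55566452 0.11813896 0.07423277] 0.0012400430824042771
nearhub [0.55120775 0.17427832 0.08498445] 0.0024478536712081093
```

>>> carry_out --pt "-0.01 -0.2 -0.02 -0.006 0.1" --pt "-0.027 -0.4 -0.02 -0.006 0.1" --pt "-0.027 -0.6 -0.02 -0.006 0.1" --pt "-0.027 -0.7 -0.02 -0.006 0.1" --pt "-0.027 -0.704 -0.02 -0.006 0.1" --pt "-0.027 -0.704 -0.12 -0.006 0.1" --pt "-0.027 -0.704 -0.24 -0.006 0.1" --pt "-0.027 -0.704 -0.24 -0.006 0.1"

```text
time_s: 19.1
eef_pos: [0.5541, 0.1671, 0.2751]
tool_rot: [[-0.088, 0.996, 0.01], [0.996, 0.088, 0.006], [0.005, 0.01, -1.0]]
contact_force: [-0.4, -0.1, -0.1]
grip_width: 0.452
```

```bash
python3 pic2.py r1; python3 -c "
from h import *
s=robot.read_state();print(s['eef_pos'],s['grip_width'])"
```

```text
[0.55504952 0.16721264 0.27768635] 0.44805471690629695
```

View pics/r1_s.png

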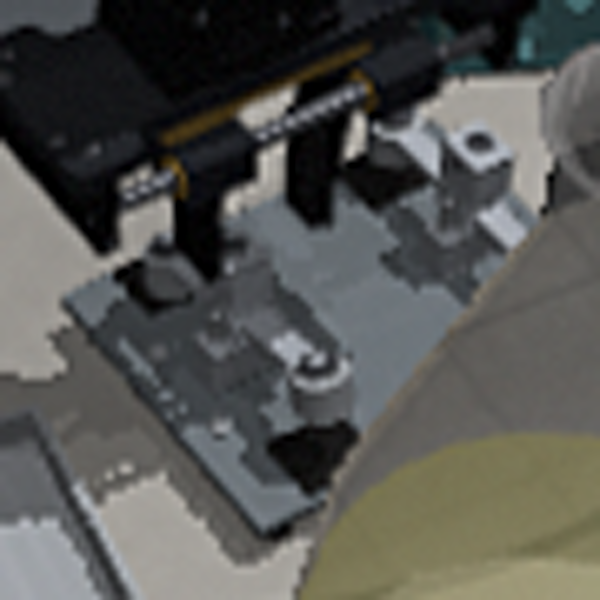

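>>> carry_out --pt "-0.015 0.021 0 0.005 0.1" --pt "-0.015 0.021 0 0.005 0.1" --pt "-0.015 0.021 -0.07 0.005 0.1" --pt "-0.015 0.021 -0.125 0.005 0.1" --pt "-0.015 0.021 -0.125 0.005 0.1"

```text
time_s: 19.82
eef_pos: [0.5507, 0.1721, 0.2445]
tool_rot: [[-0.096, 0.995, 0.011], [0.995, 0.096, 0.006], [0.005, 0.011, -1.0]]
contact_force: [0.1, -0.1, 0.2]
grip_width: 0.446
```

>>> carry_out --pt "0.002 0 0.006 0 0.2" --pt "0.002 0 0.006 0 0.4" --pt "0.002 0 0.006 0 0.7" --pt "0.002 0 0.006 0 1" --pt "0.002 0 0.006 0 1" --pt "0.002 0 0.006 0 1" --force 50

```text
time_s: 20.58
eef_pos: [0.5512, 0.1722, 0.2463]
tool_rot: [[-0.096, 0.995, 0.011], [0.995, 0.096, 0.006], [0.005, 0.012, -1.0]]
contact_force: [-0.6, -0.4, 4.3]
grip_width: 0.223
```

>>> carry_out --pt "0 0 0.03 0 1" --pt "0 0 0.1 0 1" --pt "0 0 0.2 0 1" --pt "0 0 0.28 0 1" --pt "0 0 0.28 0 1" --force 60

```text
time_s: 21.2
eef_pos: [0.5518, 0.1722, 0.3186]
tool_rot: [[-0.096, 0.995, 0.014], [0.995, 0.096, 0.008], [0.007, 0.015, -1.0]]
contact_force: [0.2, 0.4, -2.2]
grip_width: 0.223
```

```bash
python3 pic2.py r2; python3 -c "
from h import *
s=robot.read_state();print(s['eef_pos'],s['grip_width'],s['contact_force'],s['moment'])"
```

```text
[0.55108027 0.17219717 0.31616933] 0.22591626288155175 [-0.6558601   0.03138716 -1.60337556] [-0.04492478  0.08906751 -0.00754543]
```

View pics/r2_s.png

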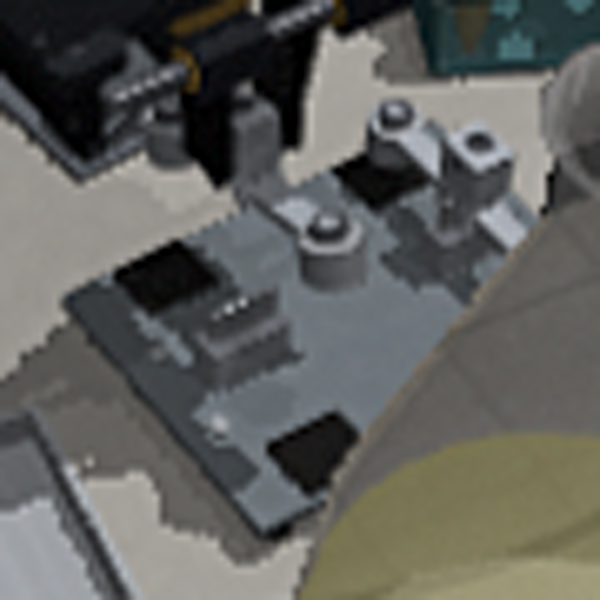

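>>> carry_out --pt "-0.1 -0.05 0 -0.03 1" --pt "-0.22 -0.11 0 -0.06 1" --pt "-0.34 -0.17 0 -0.089 1" --pt "-0.44 -0.22 0 -0.089 1" --pt "-0.51 -0.255 0 -0.089 1" --pt "-0.526 -0.265 0 -0.089 1" --pt "-0.526 -0.265 0 -0.089 1" --pt "-0.526 -0.265 -0.1 -0.089 1" --pt "-0.526 -0.265 -0.2 -0.089 1" --pt "-0.526 -0.265 -0.23 -0.089 1" --pt "-0.526 -0.265 -0.23 -0.089 1"

```text
time_s: 22.68
eef_pos: [0.4199, 0.1061, 0.2586]
tool_rot: [[0.044, 0.999, 0.011], [0.999, -0.044, 0.004], [0.005, 0.011, -1.0]]
contact_force: [-0.1, -0.3, -0.9]
grip_width: 0.226
```

```bash
cat > pic4.py <<'E'
import sys
from h import *
k=sys.argv[1]
t=cv2.cvtColor(robot.capture("top"),cv2.COLOR_RGB2BGR);s=cv2.cvtColor(robot.capture("side"),cv2.COLOR_RGB2BGR)
cv2.imwrite(f"pics/{k}_t.png",cv2.resize(t[150:290,230:370],(600,600),interpolation=cv2.INTER_CUBIC))
cv2.imwrite(f"pics/{k}_s.png",cv2.resize(s[170:320,200:350],(600,600),interpolation=cv2.INTER_CUBIC))
s=robot.read_state();print(s['eef_pos'],s['grip_width'],s['contact_force'],s['moment'])
E
python3 pic4.py u1
```

```text
[0.42012521 0.10612282 0.25944232] 0.22599668167881673 [ 0.30187025 -0.55588297 -0.9257791 ] [-0.12547652  0.08001103  0.02085485]
```

View pics/u1_s.png

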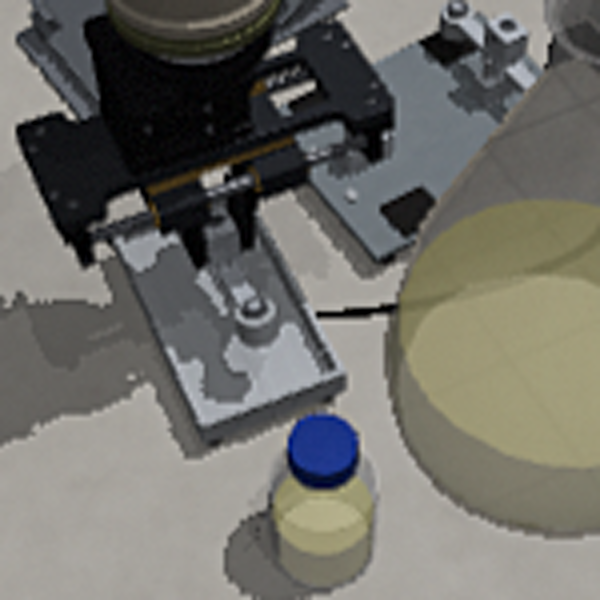

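View pics/u1_t.png

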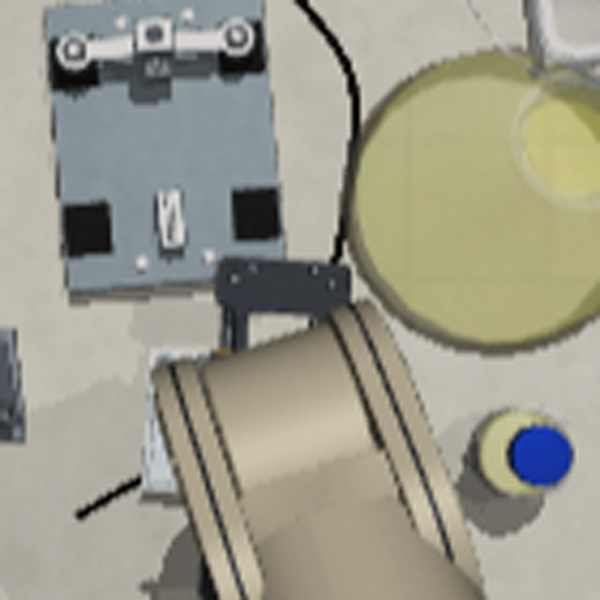

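>>> carry_out --pt "0 0 -0.05 0 1" --pt "0 0 -0.09 0 1" --pt "0 0 -0.1 0 1" --pt "0 0 -0.1 0 1" --force 30

```text
time_s: 23.28
eef_pos: [0.4202, 0.1055, 0.2343]
tool_rot: [[0.044, 0.999, 0.012], [0.999, -0.044, 0.004], [0.005, 0.012, -1.0]]
contact_force: [-2.0, -3.1, 4.2]
grip_width: 0.225
```

>>> carry_out --pt "0 0 -0.01 0 1" --pt "0 0 -0.02 0 1" --pt "0 0 -0.02 0 1" --force 15

```text
time_s: 23.65
eef_pos: [0.4203, 0.1055, 0.2291]
tool_rot: [[0.044, 0.999, 0.013], [0.999, -0.045, 0.004], [0.005, 0.012, -1.0]]
contact_force: [0.5, -1.4, 1.1]
grip_width: 0.232
```

```bash
python3 pic4.py u2
```

```text
[0.42019762 0.10571505 0.22917002] 0.22890365733724857 [ 0.84555754 -0.8801337   0.67508761] [-0.25755032 -0.08454949 -0.02741043]
```

View pics/u2_s.png

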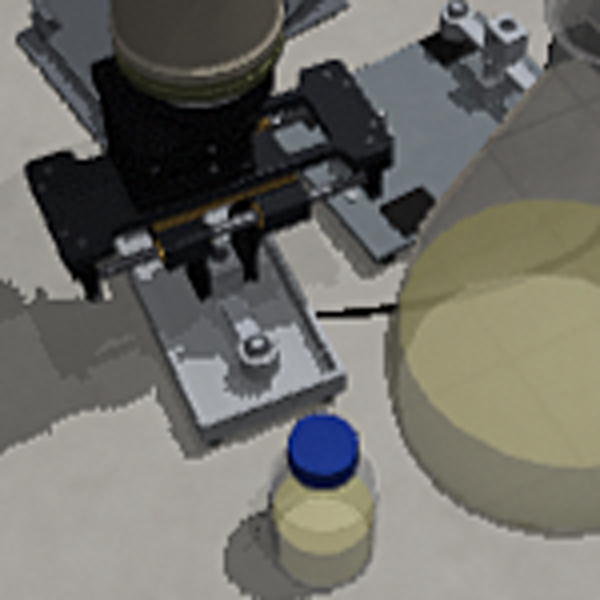

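>>> carry_out --pt "0 0 -0.01 0 1" --pt "0 0 -0.018 0 1" --pt "0 0 -0.022 0 1" --pt "0 0 -0.022 0 1" --force 10

```text
time_s: 24.25
eef_pos: [0.4201, 0.1058, 0.2235]
tool_rot: [[0.044, 0.999, 0.012], [0.999, -0.044, 0.004], [0.005, 0.012, -1.0]]
contact_force: [0.4, -1.3, -0.2]
grip_width: 0.228
```

>>> carry_out --pt "0 0 -0.004 0 1" --pt "0 0 -0.008 0 1" --pt "0 0 -0.008 0 1" --force 10

```text
time_s: 24.62
eef_pos: [0.4204, 0.1059, 0.2222]
tool_rot: [[0.044, 0.999, 0.012], [0.999, -0.044, 0.005], [0.006, 0.012, -1.0]]
contact_force: [-2.7, -1.9, 10.9]
grip_width: 0.231
```

```bash
python3 pic4.py u3
```

```text
[0.42038587 0.10588655 0.22217561] 0.22890957326982236 [-1.97061255 -1.6499379  12.15476399] [-0.60828007  0.68713052  0.00893944]
```

View pics/u3_s.png

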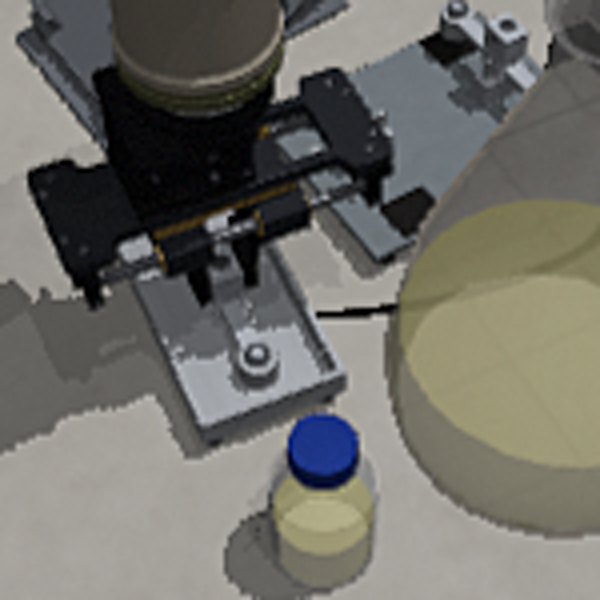

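Both feet are down (force 12 N at the predicted height). Unload, open and back off.

>>> carry_out --pt "0 0 0.002 0 1" --pt "0 0 0.002 0 0.5" --pt "0 0 0.002 0 0.4" --pt "0 0 0.002 0 0.2" --pt "0 0 0.002 0 0.1"

```text
time_s: 25.35
eef_pos: [0.4204, 0.1059, 0.2226]
tool_rot: [[0.044, 0.999, 0.012], [0.999, -0.044, 0.005], [0.006, 0.012, -1.0]]
contact_force: [-0.0, 0.3, 0.2]
grip_width: 0.411
```

>>> carry_out --pt "0 0 0.06 0 0.1" --pt "0 0 0.2 0 0.1" --pt "0 0 0.4 0 0.1" --pt "-0.05 0.3 0.45 0 0.1" --pt "-0.05 0.5 0.45 0 0.1" --pt "-0.05 0.75 0.45 0 0.1" --pt "-0.05 0.9 0.45 0 0.1" --pt "-0.05 0.9 0.45 0 0.1" --pt "-0.05 0.9 0.45 0 0.1"

```text
time_s: 26.48
eef_pos: [0.4081, 0.3301, 0.3357]
tool_rot: [[0.045, 0.999, 0.013], [0.999, -0.045, 0.005], [0.005, 0.013, -1.0]]
contact_force: [0.6, -0.9, 0.1]
grip_width: 0.448
```

```bash
python3 pic4.py v1
```

```text
[0.40829122 0.32962243 0.33566391] 0.4522291748329553 [ 0.46007479 -0.04963055  0.64713748] [-0.06981971  0.04319152  0.00112008]
```

View pics/v1_s.png

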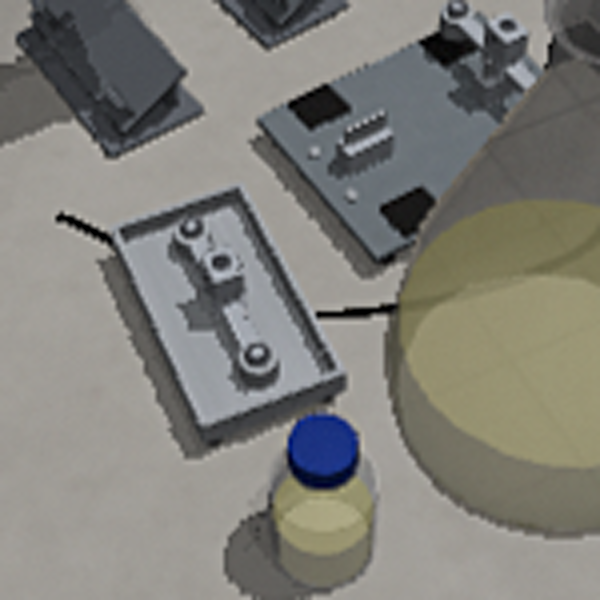

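View pics/v1_t.png

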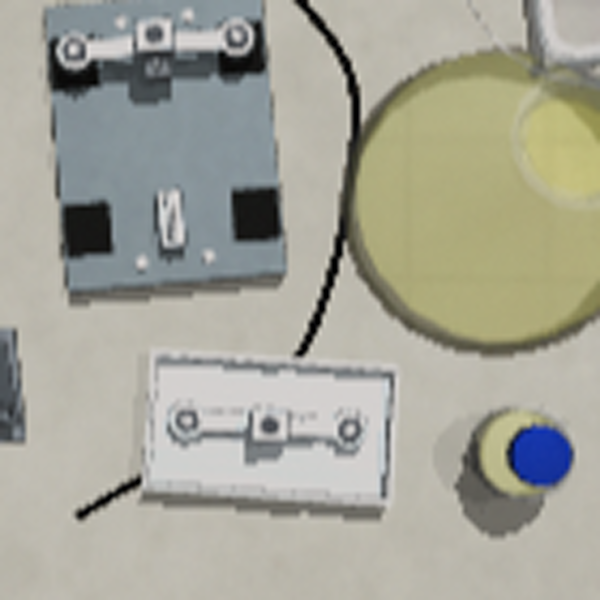

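Run:
```python
from h import *
k=600/140
g=lambda a,b:tri((230+a[0]/k-.4,150+a[1]/k-.4),(200+b[0]/4-.4,170+b[1]/4-.4))
for n,a,b in [("trayL",(186,419),(192,231)),("trayR",(349,429),(257,354)),("hub",(270,425),(222,263)),("farL",(75,49),(457,9)),("farhub",(154,34),(508,27))]: print(n,*g(a,b))
s0=cv2.imread("pics/top0.png");t=cv2.cvtColor(robot.capture("top"),cv2.COLOR_RGB2BGR)
d=cv2.absdiff(s0,t).max(2)
for n,(x,y) in dict(bottle=(352,257),dish=(403,240),case=(153,267)).items(): print(n,(d[y-16:y+16,x-16:x+16]>40).sum())
```

```text
trayL [0.42451851 0.15910937 0.03209006] 9.589806600849086e-05
trayR [0.41961539 0.05505714 0.03605476] 0.00014953302418141637
hub [0.42206277 0.10612887 0.06198197] 0.0005929554568815488
farL [0.65794794 0.23256214 0.05921629] 0.0008937641685911086
farhub [0.66361023 0.18116682 0.08315299] 0.000542689166988502
bottle 0
dish 0
case 327
```

Run:
```python
from h import *
t=cv2.cvtColor(robot.capture("top"),cv2.COLOR_RGB2BGR);s=cv2.cvtColor(robot.capture("side"),cv2.COLOR_RGB2BGR)
s0=cv2.imread("pics/side0.png")
cv2.imwrite("pics/w.png",np.hstack([cv2.resize(t[190:300,110:220],(390,390)),cv2.resize(s[120:210,140:230],(390,390))]))
print((cv2.absdiff(s,s0).max(2)[148:174,172:200]>40).sum())
```

```text
8
```

View pics/w.png

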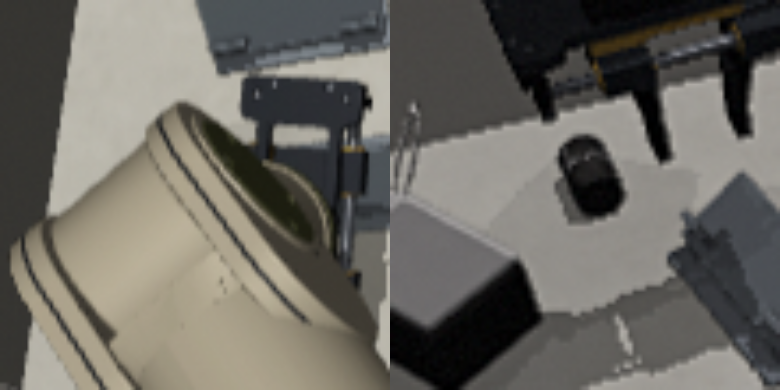

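The case only looked different from above because the robot hides it there; in the side view it has not moved. Everything is in place, so I'm handing in the job.

```bash
python3 -c "
from bench import robot
print(robot.close_job(), robot.read_state()['time_s'])"
```

```text
the job is handed in; nothing more can be done
the job is handed in; nothing more can be done
```

The job is done and handed in at about 27 s on the robot's clock. The arm from the cradle nearer the robot is the one that tipped, and it now stands in the reject tray. The other arm is still balanced on the far knife edge.

**What I did:** I set the nearer-cradle arm on the near edge and let go, and it tipped about 0.22 rad. I then set the second arm on the far edge and let go, and it stayed level. Only after both were released did I move the tipped arm to the tray. Both arms came out of the cradles leaning in the jaws. They squared up to about 20 mm jaw width when pressed lightly onto the edges, at no more than about 22 N.

**Last checks:**
- **Balanced arm:** its hub top was about 83 mm above the table and its left foot's top about 59 mm, both as expected when level. The flask hid its right foot from the side camera, so I judged level from the hub and left foot alone.
- **Rejected arm:** it is upright and centred inside the tray, with its hub top at 62 mm, which matches the 16 mm floor plus 46 mm. Its two foot heights measured 32 and 36 mm. I put that difference down to measuring error, since the arm looked flat.
- **Bottle and dish:** the top view showed no change at either.
- **Objective case:** the top-view comparison flagged a change, but the robot was covering the case from above. The side view shows it in its original place.

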